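Reset the tripped breaker under the push-latch dust cover of the bench power box

TASK

The bench power box has tripped. Press down on the front of its closed dust cover with the fingertips so that it pops open, press the one reset button that stands out of the row fully home until it snaps in, without pressing the two others, then push the cover over from its outer side and press it down again until it latches shut. Nothing is to be gripped: do not pinch or pry the cover, and leave the things lying round the box where they are.

Things in the scene. Friction and masses are not known exactly. Their poses are not given: they have to be found in the camera images.
- power_box: Flat grey bench power box bolted to the bench, 136 x 250 x 66 mm, on a flange 286 mm long. Origin: centre of its underside; x away from its vented front, z up; turned up to 0.3 rad. Right part (local y -109 to 25 mm): a covered well, floor 42 mm above the bench, with a latch housing (16 mm high, 29 wide, local x -42 to -24) at the middle of its front wall. Left part: two outlets.
- cover_hinge (a point): Fixed point at the middle of the cover's hinge axis, at the well's far edge: 52, -42, 69 mm in the box's frame, same axes; the axis runs along the box's y. The cover: a grey plate 130 mm wide, 7 to 97 mm from the axis, outer and black inner face 5 mm either side of the plane through the axis, a skirt 5 mm and a steel striker 22 mm out of the inner face. Shut, its top is 8 mm above the casing.
- cover (a joint): Cover angle (rad). 0: latched shut, level. 2.0: fully open, leaning back past upright. Push latch: pushed down to its firm stop at -0.048 and let go, a latched cover is thrown open by its spring to 2.0 in about 1.5 s. Pushed shut to the same stop and let go, it stays latched at 0 (after it was open by over 0.3). A shorter push changes nothing.
- cover_press (a point): Centre of the ribbed press patch (36 x 18 mm) on the cover's outer face near its front edge, moving with the cover: 84 mm from the hinge axis, 5 mm outward. Its z axis is the outward normal. The latch stroke from shut to the stop is 4 mm here and takes about 3 N; the spring opposes closing with 1 to 3 N here.
- breaker_a: Breaker a, the tripped one: a steel hex collar (17 mm, 4 mm high) on the well's floor with a white round reset button, 12 mm across. The three breakers stand 38 mm apart along the box's y, 50 mm from the hinge axis (local x 2; y -80, -42, -4 mm); which one is in which place differs. Origin: centre of the collar's underside, 43 mm above the bench.
- breaker_b: Breaker b, like breaker a but not tripped: its button is home and is to be left alone.
- breaker_c: Breaker c, like breaker b.
- button_a (a joint): Height of breaker a's button over its home place (m). 0.009: tripped, its top 12 mm above the collar; 0: home, its top 3 mm above the collar. Pushing it down takes about 3 N; past half-way it snaps home by itself and stays; let go earlier it comes up again. Firm stop at home.
- button_b (a joint): The same for breaker b, 0 (home).
- button_c (a joint): The same for breaker c, 0 (home).
- button_a_top (a point): Centre of the top face of breaker a's button; moves with it (59 mm above the bench tripped, 50 mm home).
- button_b_top (a point): Centre of the top face of breaker b's button (50 mm above the bench).
- button_c_top (a point): Centre of the top face of breaker c's button (50 mm above the bench).
- wax_pot: Small closed pot with a light brown lid, 62 mm across, 35 mm high, loose, to the left of the box; leave it. Origin: centre of its underside.
- clay_spatula: Wooden-handled modelling spatula, 16 x 178 x 13 mm, lying loose to the right of the box, along it; leave it. Origin: below its middle, on the bench.
- masking_tape: Roll of masking tape, 96 mm across, 25 mm high, lying loose to the left of the box and farther back; leave it. Origin: centre of its underside.

How it is judged (in metres and radians):
On the way, in this order (a step that is already met when the one before it is completed fails the run):
1. the cover has popped open (value of joint cover above 1.5 rad), for 0.2 s.
2. the tripped breaker's button is home while the cover is open (value of joint button_a below 0.0015 m and value of joint cover above 1.2 rad), for 0.2 s.
At the end, for the whole second after the job is handed in: The cover is latched shut again (within 0.02 rad of its latched place, let go and at rest) over three buttons that are all home (within 1.5 mm) (value of joint cover between -0.02 and 0.02 rad and velocity of joint cover below 0.1 rad/s and value of joint each of button_a, button_b, button_c below 0.0015 m); the robot touches nothing.
It fails at once if the cover is pinched or pried (more than 4 N from the fingers on its inner face) (contact force between the fingers and cover_inside above 4 N).
It fails at once if one of the two breakers that had not tripped is pressed (more than 3 N) (contact force between the fingers and breaker_b above 3 N or contact force between the fingers and breaker_c above 3 N).
It fails at once if a thing beside the box is pushed away or lifted (moved more than 15 mm) (distance of any of wax_pot, clay_spatula, masking_tape from where it was at the start of the episode above 0.015 m).
It also fails if it takes over 51 s, if anything falls off the work surface, if the arm or the gripper's body presses on something with over 40 N, if the wrist force passes 120 N, or if a joint passes its speed limit or range.

ROBOT

A 6-joint arm with a two-finger parallel gripper is mounted at the origin on a cart in front of the work surface, level with it; the furniture and walls round the work are solid. World frame = base frame: x ahead of the robot, y to its left, z up, the work surface at z = 0. Lengths are in mm, angles in rad, forces in N, time in s.
With the tool pointing down it reaches from about 250 to 800 mm from the base axis. Payload 8.5 kg.
Tool frame: the origin (TCP) lies between the finger pads; the fingertips stand 19 mm ahead of it and the grasp point (between the pads) is the TCP; y points along the fingers, x is the direction in which the jaws open and shut, and the axes are right-handed (so a half turn about y gives the same grasp; the last joint's range is limited). The gripper opens to 85 mm and grips with 20 to 120 N. Pads are 22 mm wide; open, the fingers measure 114 mm over their backs; the gripper's body (76 mm by 85 mm) begins 54 mm behind the grasp point. The pads swing forward as they close: fully open they stand 13 mm farther back than shut.
Start: joints at [0, 0.238, -0.013, 1.319, 0, 1.571], TCP at [524.958, -0, 250.276] pointing down, gripper open.
Joint ranges: [-2.66, 2.66], [-1.03, 1.9], [-1.14, 1.46], [-1.82, 2.27], [-1.45, 1.34], [-3.14, 3.14]. Speed limits (rad/s): [2.22, 2.22, 2.79, 3.14, 3.14, 3.14].

INTERFACE

Orientations are given as a unit quaternion [w, x, y, z].
In Python, from plant import * gives the robot as it stands.
- The arm moves only by the tool move_arm, never from a script. Its argument "moves" is a list of rows, each a list of 3 entries, a list of its own where there are three numbers: the shift along the tool's x, y, z in m, then the turn about the tool's y in rad, then the gripper command: -1 is fully open, 1 is shut, values between are in proportion. A call has 1 to 12 rows; each row is the pose to reach, as a shift and turn from the pose measured when the call began, along the tool's axes at that moment; what a row does not reach only later rows make up. A row lasts 1/12 s, in which the tool goes at most 41.7 mm and 7.16 degrees, less where a joint would pass 70% of its speed; a pose out of reach is approached as far as the arm can. A call with a gripper value outside its range is refused whole. The fingers move at their own pace and stop on an object; "newtons" is the grip in N (left out, the last holds). Time passes only in rows, so rows that repeat a pose let the fingers close. It gives the time, the measured TCP pose, the force and the opening at its end, in the units of the state.
- observe(): the state, without advancing time (a new reading comes with each control period).
- grab_frame(name): name is "scene" or "side" or "wrist"; returns a dict with "img" (420x560x3 uint8, red, green, blue), "range_z" (420x560 float32, mm along the optical axis (not along the pixel's ray), 0 where there is no reading), "fx", "fy", "cx", "cy" (pixels), "k1" (the pictures are not rectified: a ray, as slopes to the right and down, at radius r is drawn at 1 + k1 r^2 times it, then the intrinsics apply), "world_from_camera" (4x4, takes a point from camera to world coordinates). Camera axes: x right, y down, z forward; pixel columns grow to the right and rows downward; lengths in mm; the calibration is good to about 2 mm. A picture is of the moment at which its call begins.
- hand_in(): hands the job in, once; it reports no verdict.
The state is a dict: "t": time; "qpos": joint angles; "qd": joint speeds; "effort": joint torques, N m; "position": TCP position; "ee_rot": TCP orientation; "contact_force": force on the tool from outside, world axes, zero at the start; "moment": the same for the moment, N m; "gripper_width": finger opening in mm.
Only numpy, scipy, OpenCV 4.12 (cv2) and the standard library are available. Lean on these libraries where they do the work, as an engineer would, in place of code of your own. Each camera call takes 0.05 s, during which the arm holds its last target.

## Working session

There is one attempt and no reset: what is moved stays moved. The work goes in short steps, Python scripts to look and compute and a tool call to move; the robot and the scene stay as the last step left them, time stands still between calls to the robot, and variables do not carry over. Pictures are saved under pics/ and viewed, and the job is handed in when it is done.

Besides the shell and the picture viewer there is one more tool, called after "Emit:" as a command line: name --argument value ..., lists and objects as JSON in quotes. move_arm: Moves the arm, as the interface text tells. Its arguments: {"type":"object","properties":{"moves":{"type":"array"},"newtons":{"type":"number"}},"required":["moves"]}

```bash
mkdir -p pics; ls
python3 - <<'E'
from plant import *
import cv2,numpy as np
s=observe();print(s)
for n in("scene","side","wrist"):
    f=grab_frame(n);cv2.imwrite(f"pics/{n}0.png",f["img"][:,:,::-1]);np.savez(f"pics/{n}0.npz",**{k:v for k,v in f.items()})
    print(n,f["fx"],f["fy"],f["cx"],f["cy"],f["k1"],np.round(f["world_from_camera"],3).tolist())
E
```

```text
pics
{'t': 0.0, 'qpos': array([-3.90923661e-06,  2.38771302e-01, -1.42826645e-02,  1.31921195e+00,
        1.29844810e-05,  1.57083069e+00]), 'qd': array([ 2.04626466e-05,  4.46196139e-04, -4.79201592e-04,  2.53592841e-04,
        9.54257403e-05, -1.53018652e-03]), 'effort': array([ 1.29771975e-03, -5.38790166e+01,  3.46437156e+01,  1.83730113e-02,
        1.69192181e-04,  6.54446694e-05]), 'position': array([5.24591517e+02, 1.68618128e-03, 2.49671528e+02]), 'ee_rot': array([ 7.07111173e-01, -7.07102007e-01,  5.33110498e-04,  5.06043748e-04]), 'contact_force': array([0.10657422, 0.10583973, 1.07348177]), 'moment': array([-0.03320481, -0.04160375, -0.0285501 ]), 'gripper_width': 85.37612441332949}
scene 413.07280322256497 413.07280322256497 285.31593610888626 203.2870838399103 -0.09106159870912303 [[0.886, -0.305, 0.35, 217.872], [-0.464, -0.564, 0.683, -601.99], [-0.011, -0.768, -0.641, 728.219], [0.0, 0.0, 0.0, 1.0]]
side 543.844301044679 543.844301044679 284.85615223586905 218.09808681052772 -0.10433114396359038 [[-1.0, 0.009, 0.025, 535.712], [-0.014, 0.621, -0.784, 1078.956], [-0.022, -0.784, -0.621, 863.289], [0.0, 0.0, 0.0, 1.0]]
wrist 342.9222247126508 342.9222247126508 278.5334815698398 205.44477945872103 -0.08409211991673166 [[1.0, 0.0, -0.001, 523.664], [-0.0, -0.959, -0.283, 72.487], [-0.001, 0.283, -0.959, 373.755], [0.0, 0.0, 0.0, 1.0]]
```

View pics/scene0.png

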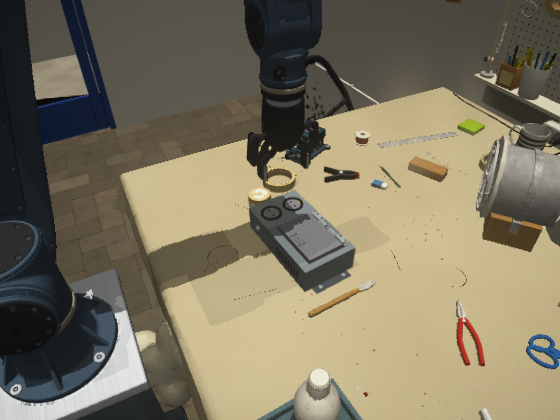

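View pics/side0.png

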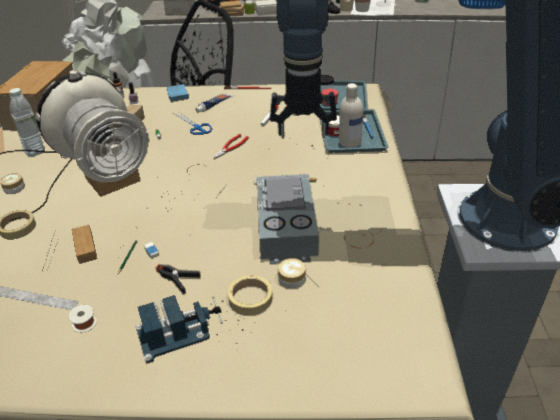

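View pics/wrist0.png

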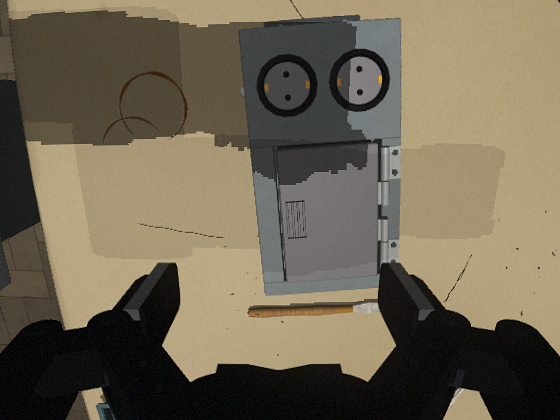

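The wrist view shows the box with its cover shut: press patch at about (296,219), hinge at x≈385, outlets at the top (left side of the box) and the spatula below at about (310,310). I'll measure the box pose from the depth.

```bash
cat > h.py <<'E'
import numpy as np,cv2
def und(f,uv):
    K=np.array([[f["fx"],0,f["cx"]],[0,f["fy"],f["cy"]],[0,0,1]],float)
    return cv2.undistortPoints(np.asarray(uv,np.float64).reshape(-1,1,2),K,np.array([float(f["k1"]),0,0,0])).reshape(-1,2)
def cloud(f):
    h,w=f["range_z"].shape
    u,v=np.meshgrid(np.arange(w),np.arange(h))
    n=und(f,np.stack([u.ravel(),v.ravel()],1)); z=f["range_z"].ravel()
    P=np.c_[n*z[:,None],z,np.ones_like(z)]@f["world_from_camera"].T
    P=P[:,:3].copy();P[z==0]=np.nan
    return P.reshape(h,w,3)
def onplane(f,uv,z):
    n=und(f,uv);T=f["world_from_camera"]
    d=np.c_[n,np.ones(len(n))]@T[:3,:3].T;o=T[:3,3]
    return o+d*((z-o[2])/d[:,2])[:,None]
E
python3 - <<'E'
from h import *
for n in("wrist","scene","side"):
    f=dict(np.load(f"pics/{n}0.npz"));P=cloud(f)
    x,y,z=P[...,0],P[...,1],P[...,2]
    m=(z>61)&(z<80)&(x>350)&(x<750)&(y>-200)&(y<350)
    m=cv2.morphologyEx(m.astype(np.uint8),cv2.MORPH_OPEN,np.ones((3,3)))
    k,l,st,c=cv2.connectedComponentsWithStats(m)
    for i in range(1,k):
        if st[i,4]<800: continue
        p=P[l==i]; r=cv2.minAreaRect(p[:,:2].astype(np.float32))
        print(n,st[i],r,np.percentile(p[:,2],[5,25,50,75,95]))
        cv2.imwrite(f"pics/m_{n}.png",(l==i)*255.)
        print(cv2.boxPoints(r))
    if n=="wrist":
        for uv in [(296,219),(260,250),(390,225),(330,240),(310,310),(200,350)]: print(uv,P[uv[1],uv[0]])
f=dict(np.load("pics/wrist0.npz"))
# press patch: crop
c=f["img"][120:320,230:420,::-1];cv2.imwrite("pics/crop.png",cv2.resize(c,None,fx=3,fy=3,interpolation=cv2.INTER_CUBIC))
E
```

```text
wrist [  239    18   163   277 38778] ((567.0633544921875, 15.343612670898438), (137.15074157714844, 250.3304901123047), 4.281457424163818) [65.4271544  66.42141845 67.64274695 74.17365708 75.39380165]
[[ 489.335    135.04001]
 [ 508.0237  -114.5919 ]
 [ 644.79175 -104.35278]
 [ 626.103    145.27913]]
(296, 219) [539.510718   -29.02812863  74.31435088]
(260, 250) [505.30128844 -63.99751252  65.45603563]
(390, 225) [630.57647822 -38.12678742  65.76113979]
(330, 240) [571.79162625 -49.77661753  74.63337212]
(310, 310) [ 561.72213586 -167.30669268   12.25838559]
(200, 350) [ 418.7050607  -239.03093743   -0.85622494]
scene [ 250  191  106   82 4354] ((568.7806396484375, 13.781913757324219), (138.4559326171875, 252.05767822265625), 4.451228141784668) [63.67393851 65.58702221 67.44018856 73.49617999 75.26446011]
[[ 489.98035  134.0578 ]
 [ 509.5426  -117.23961]
 [ 647.58093 -106.49397]
 [ 628.0187   144.80344]]
side [ 257  175   62   65 3453] ((568.0496826171875, 16.575820922851562), (135.8717498779297, 256.2366638183594), 4.536866188049316) [63.97192821 66.09892928 68.11291838 73.44868775 76.36296395]
[[ 490.19244  138.91895]
 [ 510.46088 -116.51483]
 [ 645.9069  -105.7673 ]
 [ 625.6385   149.66647]][ WARN:0@0.179] global loadsave.cpp:1063 imwrite_ Unsupported depth image for selected encoder is fallbacked to CV_8U.
```

View pics/crop.png

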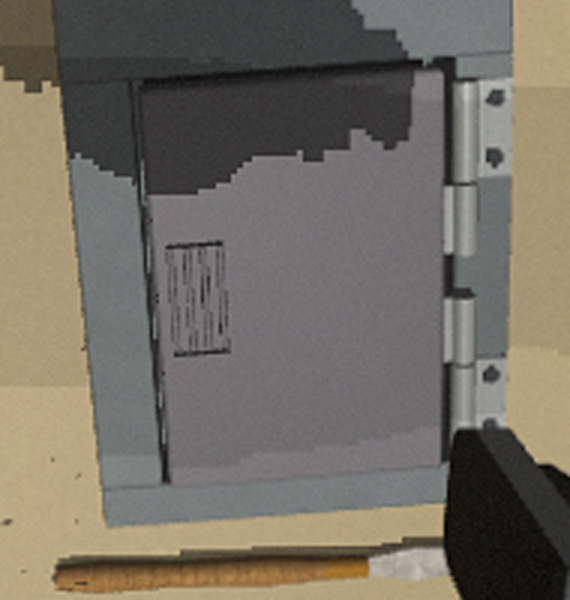

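Box centre is about (567, 15), yaw +0.0755 rad, with all three views agreeing within 2 mm. That puts the predicted patch at (538, -29, 74), against (539.5, -29, 74.3) measured. Next I close the gripper and go above the patch.

Emit:
move_arm --moves '[[[0.007,0.035,-0.015],-0.04,1],[[0.014,0.07,-0.029],-0.0755,1],[[0.014,0.1,-0.029],-0.0755,1],[[0.014,0.125,-0.029],-0.0755,1],[[0.014,0.135,-0.029],-0.0755,1],[[0.014,0.135,-0.029],-0.0755,1],[[0.014,0.135,-0.029],-0.0755,1],[[0.014,0.135,-0.029],-0.0755,1]]' --newtons 40

```text
t: 0.82
position: [539.6, -28.9, 116.4]
ee_rot: [-0.707, 0.707, 0.027, -0.026]
contact_force: [-0.5, 0.3, 0.1]
gripper_width: 0.1
```

Run:
```python
from plant import *
import cv2,numpy as np
s=observe();print(s["t"],s["position"],s["ee_rot"],s["contact_force"],s["gripper_width"])
for n in("wrist","scene"):
    f=grab_frame(n);cv2.imwrite(f"pics/{n}1.png",f["img"][:,:,::-1])
```

```text
0.8167 [539.58276448 -28.92082739 116.39396455] [-0.7065349   0.70666347  0.02719223 -0.0263771 ] [-0.49881784  0.28594746  0.05133413] 0.07258846538525918
```

View pics/wrist1.png

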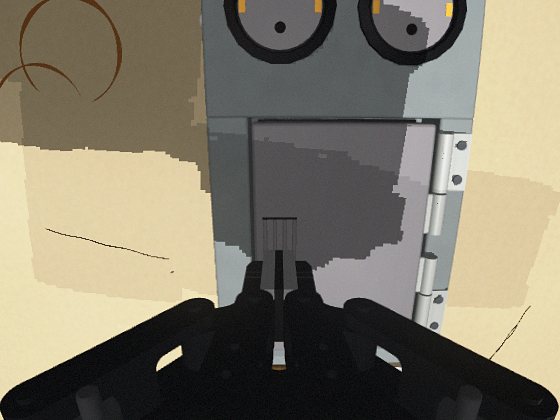

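Fingertips are above the patch and the tool is aligned with the box. I'll descend to near contact.

Emit:
move_arm --moves '[[[-0.001,0.012,0],0,1],[[-0.001,0.019,0],0,1],[[-0.001,0.022,0],0,1],[[-0.001,0.022,0],0,1]]'

```text
t: 1.25
position: [538.4, -28.9, 94.2]
ee_rot: [-0.707, 0.707, 0.027, -0.026]
contact_force: [0.2, 0.3, -0.3]
gripper_width: 0.3
```

Emit:
move_arm --moves '[[[0,0.002,0],0,1],[[0,0.004,0],0,1],[[0,0.004,0],0,1]]'

```text
t: 1.5
position: [538.6, -28.9, 90.3]
ee_rot: [-0.707, 0.707, 0.027, -0.026]
contact_force: [-1.0, 0.2, 2.7]
gripper_width: 0.1
```

Emit:
move_arm --moves '[[[0,0.0015,0],0,1],[[0,0.003,0],0,1],[[0,0.003,0],0,1]]'

```text
t: 1.75
position: [538.7, -29.0, 88.8]
ee_rot: [-0.706, 0.707, 0.028, -0.026]
contact_force: [-6.4, 0.8, 16.7]
gripper_width: 0.0
```

16.7 N at z = 88.8 means the firm stop has been reached. I'll lift straight up fast.

Emit:
move_arm --moves '[[[0,-0.04,0],0,1],[[0,-0.08,0],0,1],[[0,-0.12,0],0,1],[[0,-0.15,0],0,1],[[-0.03,-0.17,0],0,1],[[-0.03,-0.17,0],0,1],[[-0.03,-0.17,0],0,1],[[-0.03,-0.17,0],0,1],[[-0.03,-0.17,0],0,1],[[-0.03,-0.17,0],0,1],[[-0.03,-0.17,0],0,1],[[-0.03,-0.17,0],0,1]]'

```text
t: 2.75
position: [508.4, -31.1, 258.0]
ee_rot: [-0.707, 0.707, 0.027, -0.026]
contact_force: [-0.1, -0.2, 0.2]
gripper_width: -0.2
```

Emit:
move_arm --moves '[[[0,0,0],0,1],[[0,0,0],0,1],[[0,0,0],0,1],[[0,0,0],0,1],[[0,0,0],0,1],[[0,0,0],0,1],[[0,0,0],0,1],[[0,0,0],0,1]]'

```text
t: 3.42
position: [508.4, -31.2, 258.1]
ee_rot: [-0.707, 0.707, 0.027, -0.026]
contact_force: [-0.2, 0.8, -0.0]
gripper_width: -0.0
```

Run:
```python
from plant import *
import cv2,numpy as np
s=observe();print(s["t"],s["position"],s["ee_rot"],s["contact_force"],s["gripper_width"])
for n in("wrist","scene"):
    f=grab_frame(n);cv2.imwrite(f"pics/{n}2.png",f["img"][:,:,::-1]);np.savez(f"pics/{n}2.npz",**f)
```

```text
3.4167 [508.43001372 -31.16794267 258.08885228] [-0.70653029  0.7066651   0.02738286 -0.02625956] [-0.18369889  0.81213002 -0.02228567] -0.007746065350693579
```

View pics/wrist2.png

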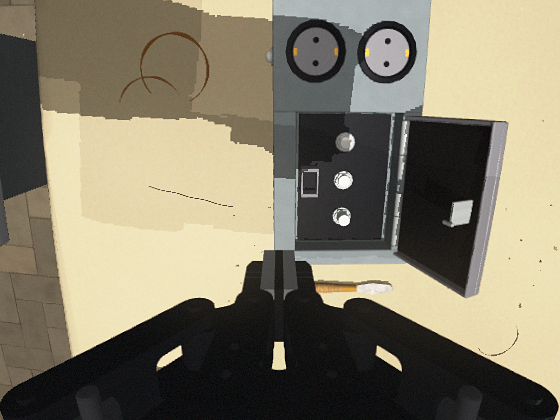

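View pics/scene2.png

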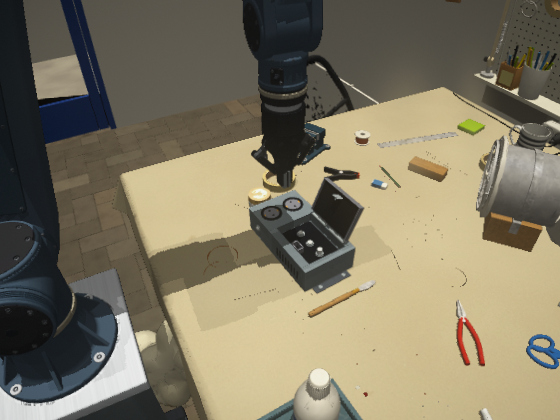

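The cover is open. In the wrist view the buttons are at about (344,142), (343,180) and (342,216), and I'll measure their heights.

Run:
```python
from h import *
f=dict(np.load("pics/wrist2.npz"));P=cloud(f)
c=np.array([567,15.3]);t=.0755;R=np.array([[np.cos(t),-np.sin(t)],[np.sin(t),np.cos(t)]])
for u,v in[(344,142),(343,180),(342,216)]:
    w=P[v-12:v+13,u-12:u+13].reshape(-1,3);w=w[np.isfinite(w[:,0])]
    zt=np.sort(w[:,2])[-15:].mean();top=w[w[:,2]>zt-3]
    print((u,v),np.round(zt,1),len(top),np.round(top.mean(0),1),np.round((top.mean(0)[:2]-c)@R,1))
z=P[...,2]
m=(P[...,0]>560)&(P[...,0]<720)&(z>85)
print(np.nanmax(z[m]),P[m][np.nanargmax(z[m])])
crop=f["img"][100:260,280:520,::-1];cv2.imwrite("pics/crop2.png",cv2.resize(crop,None,fx=3.3,fy=3.3,interpolation=cv2.INTER_CUBIC))
g=dict(np.load("pics/scene2.npz"));cv2.imwrite("pics/crop2s.png",cv2.resize(g["img"][170:300,240:390,::-1],None,fx=4,fy=4,interpolation=cv2.INTER_CUBIC))
P=cloud(g);c2=P[225:265,290:330].reshape(-1,3)
```

```text
(344, 142) 51.5 122 [569.4  11.9  50.2] [ 2.2 -3.6]
(343, 180) 51.3 120 [572.4 -26.2  50. ] [  2.2 -41.8]
(342, 216) 60.1 109 [575.4 -64.1  59.1] [  2.4 -79.8]
334.4351917818137 [561.90877289 -13.67856656 334.43519178]
```

View pics/crop2.png

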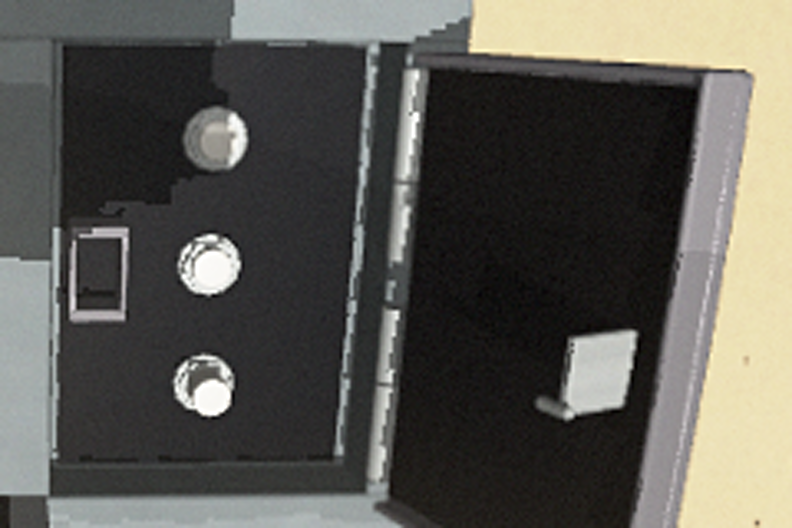

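View pics/crop2s.png

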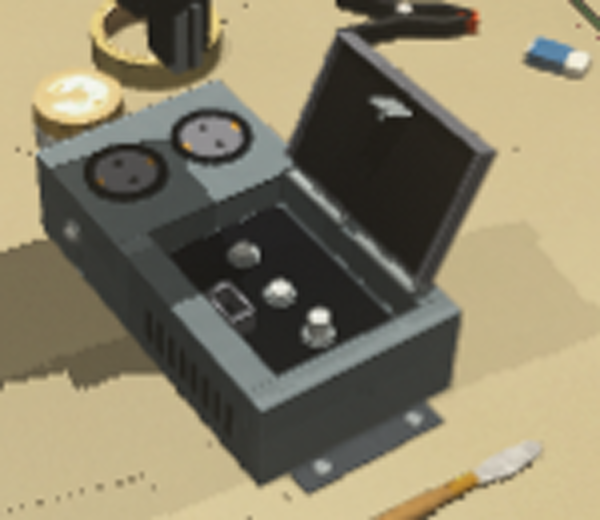

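Breaker a is the one nearest the spatula: top at (575.4, -64.1, 59.1), local y -80. Before going in near the open cover, I'll check the gripper's width from the same depth picture.

Run:
```python
from plant import *
from h import *
from scipy.spatial.transform import Rotation as Ro
s=observe();print(np.round(s["qpos"],3))
f=dict(np.load("pics/wrist2.npz"));P=cloud(f).reshape(-1,3)
q=s["ee_rot"];R=Ro.from_quat([q[1],q[2],q[3],q[0]]).as_matrix()
print(np.round(R,3))
L=(P-s["position"])@R
L=L[np.isfinite(L[:,0])]
L=L[(np.abs(L[:,0])<120)&(L[:,1]<40)&(np.abs(L[:,2])<90)]
for y0 in range(-130,40,10):
    k=L[(L[:,1]>=y0)&(L[:,1]<y0+10)]
    if len(k)>20: print(y0,len(k),np.round(np.percentile(k[:,0],[0.5,99.5])),np.round(np.percentile(k[:,2],[.5,99.5])))
# cover top edge / striker in box frame
C=cloud(f); c=np.array([567,15.3]);t=.0755;Rb=np.array([[np.cos(t),-np.sin(t)],[np.sin(t),np.cos(t)]])
for u,v in[(497,200),(490,200),(460,215),(450,222),(440,180),(410,180)]:
    p=C[v,u];print((u,v),np.round((p[:2]-c)@Rb,1),np.round(p[2],1))
```

```text
[-0.061  0.208 -0.034  1.328 -0.     1.434]
[[ 0.997  0.002 -0.076]
 [ 0.076 -0.     0.997]
 [ 0.002 -1.    -0.   ]]
-80 7217 [-61.  59.] [ 8. 21.]
-70 14657 [-61.  59.] [ 4. 18.]
-60 11672 [-54.  52.] [-7. 18.]
-50 5608 [-47.  45.] [-8. 18.]
-40 7125 [-39.  37.] [-8. 14.]
-30 2064 [-31.  29.] [-9. 14.]
-20 1104 [-14.  12.] [-11.  12.]
-10 843 [-15.  12.] [ 6. 12.]
0 676 [-15.  12.] [ 6. 12.]
10 202 [-13.  11.] [ 6. 12.]
(497, 200) [199.5 -75.3] 1.0
(490, 200) [ 84.  -30.9] 160.8
(460, 215) [ 66.8 -43.6] 155.3
(450, 222) [ 59.5 -48.4] 156.4
(440, 180) [ 66.3 -25.9] 119.1
(410, 180) [ 53.8 -32.7] 88.6
```

Link elbows reach ±61 mm, 70–80 mm behind the TCP. If I press 5 mm short of the button's centre (local x -3), they stay about 20 mm clear of the open cover. Going in.

Emit:
move_arm --moves '[[[0.03,0,-0.019],0,1],[[0.059,0,-0.038],0,1],[[0.059,0.04,-0.038],0,1],[[0.059,0.08,-0.038],0,1],[[0.059,0.12,-0.038],0,1],[[0.059,0.15,-0.038],0,1],[[0.059,0.165,-0.038],0,1],[[0.059,0.17,-0.038],0,1],[[0.059,0.17,-0.038],0,1]]'

```text
t: 4.27
position: [569.7, -64.5, 87.0]
ee_rot: [0.707, -0.707, -0.027, 0.027]
contact_force: [0.5, -0.3, 0.3]
gripper_width: -0.4
```

Run:
```python
from plant import *
from h import *
s=observe();c=np.array([567,15.3]);t=.0755;Rb=np.array([[np.cos(t),-np.sin(t)],[np.sin(t),np.cos(t)]])
print(s["t"],s["position"],(s["position"][:2]-c)@Rb,s["contact_force"])
f=grab_frame("scene");cv2.imwrite("pics/s3.png",cv2.resize(f["img"][130:300,220:420,::-1],None,fx=3.4,fy=3.4,interpolation=cv2.INTER_CUBIC))
f=grab_frame("wrist");cv2.imwrite("pics/w3.png",f["img"][:,:,::-1])
```

```text
4.2667 [569.69991083 -64.51469476  87.03305065] [ -3.32806672 -79.7909706 ] [ 0.45311809 -0.29530232  0.29498078]
```

View pics/s3.png

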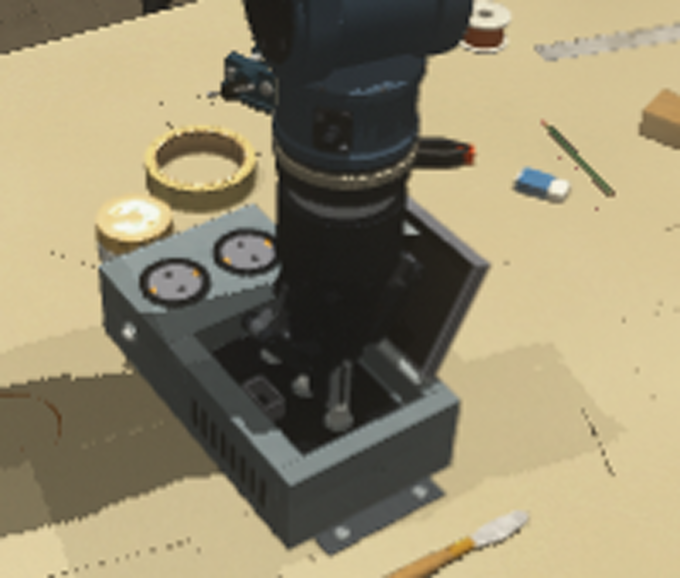

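View pics/w3.png

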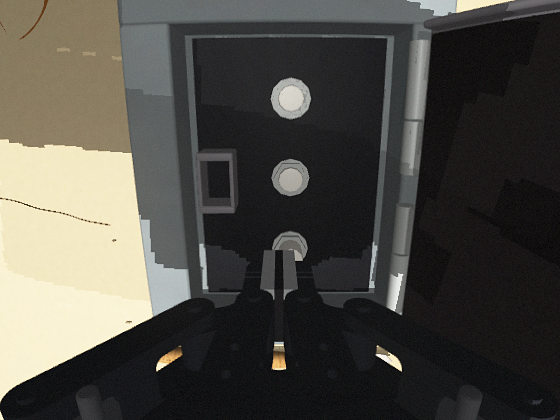

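The tips are over the tripped button at (290,245), nothing touches the cover, and the other two buttons are clear. Pressing.

Emit:
move_arm --moves '[[[0.002,0.008,0],0,1],[[0.002,0.012,0],0,1],[[0.002,0.016,0],0,1],[[0.002,0.019,0],0,1],[[0.002,0.02,0],0,1],[[0.002,0.02,0],0,1]]'

```text
t: 4.87
position: [573.0, -64.5, 69.2]
ee_rot: [-0.706, 0.707, 0.028, -0.026]
contact_force: [-0.4, -0.5, -0.7]
gripper_width: 0.1
```

Emit:
move_arm --moves '[[[-0.001,0.002,0],0,1],[[-0.001,0.003,0],0,1],[[-0.001,0.003,0],0,1]]'

```text
t: 5.12
position: [573.1, -64.5, 68.7]
ee_rot: [-0.706, 0.707, 0.029, -0.025]
contact_force: [-3.5, 2.4, 22.7]
gripper_width: -0.1
```

Emit:
move_arm --moves '[[[0,-0.04,0],0,1],[[0,-0.08,0],0,1],[[0,-0.12,0],0,1],[[-0.04,-0.16,0],0,1],[[-0.06,-0.188,0],0,1],[[-0.06,-0.188,0],0,1],[[-0.06,-0.188,0],0,1]]'

```text
t: 5.7
position: [511.8, -69.3, 259.2]
ee_rot: [-0.706, 0.707, 0.031, -0.023]
contact_force: [0.3, 0.0, -0.2]
gripper_width: -0.3
```

Run:
```python
from plant import *
from h import *
s=observe();c=np.array([567,15.3]);t=.0755;Rb=np.array([[np.cos(t),-np.sin(t)],[np.sin(t),np.cos(t)]])
print(s["t"],s["position"],(s["position"][:2]-c)@Rb,s["contact_force"])
f=grab_frame("wrist");cv2.imwrite("pics/w4.png",f["img"][:,:,::-1])
P=cloud(f);x,y,z=P[...,0],P[...,1],P[...,2]
for ly in(-4,-42,-80):
    p=c+Rb@[2,ly]
    m=np.hypot(x-p[0],y-p[1])<9
    zz=np.sort(z[m]);print(ly,len(zz),np.round(zz[-15:],1))
```

```text
5.7 [511.76735334 -69.27273554 259.23778869] [-61.45447849 -80.16570293] [ 0.29475315  0.03505407 -0.20914729]
-4 281 [51.2 51.2 51.2 51.2 51.3 51.4 51.4 51.5 51.6 51.6 51.7 51.7 51.7 51.8
 52.1]
-42 271 [51.  51.1 51.2 51.2 51.2 51.2 51.3 51.3 51.4 51.5 51.5 51.6 51.8 51.9
 52.5]
-80 249 [51.1 51.1 51.1 51.2 51.2 51.2 51.2 51.3 51.5 51.5 51.5 51.6 52.  52.3
 52.3]
```

View pics/w4.png

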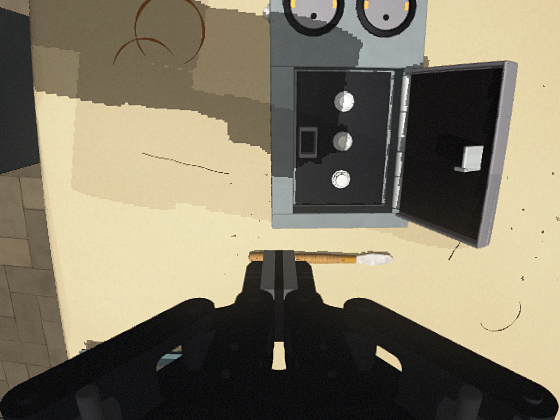

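All three buttons now read the same height of about 51 mm, so a is home. Next I go over the open cover to its outer side.

Emit:
move_arm --moves '[[[0.04,0,0.008],0,1],[[0.08,0,0.016],0,1],[[0.12,0,0.024],0,1],[[0.16,0,0.034],0,1],[[0.18,0,0.038],0,1],[[0.188,0,0.038],0,1],[[0.188,0,0.038],0,1],[[0.188,0,0.038],0,1]]'

```text
t: 6.42
position: [696.9, -16.8, 255.8]
ee_rot: [-0.706, 0.707, 0.029, -0.025]
contact_force: [1.0, 0.1, 0.1]
gripper_width: -0.3
```

```bash
cat >> h.py <<'E'
from scipy.spatial.transform import Rotation as Ro
cb=np.array([567,15.3]);tb=.0755;Rb=np.array([[np.cos(tb),-np.sin(tb)],[np.sin(tb),np.cos(tb)]])
def rep(s):
    q=s["ee_rot"];R=Ro.from_quat([q[1],q[2],q[3],q[0]]).as_matrix()
    print("t",s["t"],"local",np.round((s["position"][:2]-cb)@Rb,1),"z",round(s["position"][2],1),"F",np.round(s["contact_force"],1))
    B=np.eye(3);B[:2,:2]=Rb
    print(np.round(B.T@R,3).tolist()) # tool axes (columns) in box axes
    return B.T@R
E
python3 - <<'E'
from plant import *
from h import *
s=observe();rep(s)
f=grab_frame("side");cv2.imwrite("pics/sd5.png",cv2.resize(f["img"][90:270,200:400,::-1],None,fx=3.2,fy=3.2,interpolation=cv2.INTER_CUBIC))
f=grab_frame("scene");cv2.imwrite("pics/sc5.png",cv2.resize(f["img"][110:300,220:420,::-1],None,fx=3,fy=3,interpolation=cv2.INTER_CUBIC))
P=cloud(f);x=(P[...,:2]-cb)@Rb;z=P[...,2]
m=(x[...,0]>55)&(x[...,0]<120)&(x[...,1]>-112)&(x[...,1]<30)&(z>90)&(z<175)
k=np.c_[x[m],z[m]];
for a in range(90,180,10):
    q=k[(k[:,2]>=a)&(k[:,2]<a+10)]
    if len(q):print(a,len(q),np.round(np.percentile(q[:,0],[5,50,95]),1))
E
```

```text
t 6.4167 local [127.1 -41.8] z 255.8 F [1.  0.1 0.1]
[[1.0, 0.005, -0.001], [0.001, -0.001, 1.0], [0.005, -1.0, -0.001]]
90 203 [57.4 60.5 64.5]
100 219 [61.1 64.9 68.6]
110 214 [66.4 69.8 73.3]
120 216 [70.9 74.3 78. ]
130 214 [74.6 78.7 82.4]
140 205 [79.5 83.6 86.8]
150 265 [69.  87.1 95.9]
160 46 [83.4 86.1 88.9]
```

View pics/sc5.png

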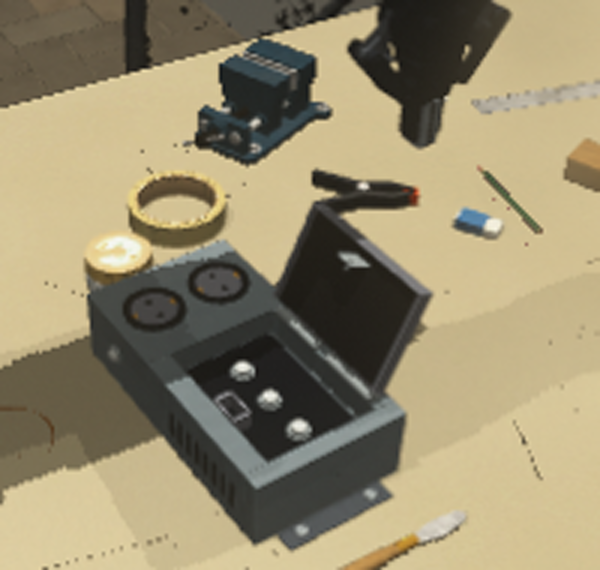

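The cover stands at 2.0 rad as expected and the tool is at local (127, -42), so I descend behind it to tip z ≈ 144.

Emit:
move_arm --moves '[[[0,0.035,0],0,1],[[0,0.065,0],0,1],[[0,0.085,0],0,1],[[0,0.093,0],0,1],[[0,0.093,0],0,1],[[0,0.093,0],0,1]]'

```text
t: 7.02
position: [696.7, -17.5, 165.9]
ee_rot: [-0.706, 0.707, 0.029, -0.024]
contact_force: [0.3, 0.0, 0.8]
gripper_width: 0.3
```

Run:
```python
from plant import *
from h import *
s=observe();M=rep(s)
f=grab_frame("scene");cv2.imwrite("pics/sc6.png",cv2.resize(f["img"][110:300,220:420,::-1],None,fx=3,fy=3,interpolation=cv2.INTER_CUBIC))
# tool targets along arc, corner r=84, half thickness 14
x0=(s["position"][:2]-cb)@Rb
for th in np.r_[2.0:0.39:-.1,.3,.2,.1,0]:
    x=52-84*np.cos(th)+5*np.sin(th); x=max(x,52-97*np.cos(th)+5*np.sin(th)) if th>1.57 else x
    z=69+84*np.sin(th)+5*np.cos(th)+19
    d=np.array([x+14-x0[0],-42-x0[1],z-s["position"][2]])
    print(round(th,2),np.round(x+14,1),np.round(z,1),np.round(M.T@d,1))
```

```text
t 7.0167 local [126.8 -42.5] z 165.9 F [0.3 0.  0.8]
[[1.0, 0.008, 0.0], [-0.0, -0.001, 1.0], [0.008, -1.0, -0.001]]
2.0 110.9 162.3 [-16.    3.5   0.5]
1.9 102.1 165.9 [-24.7  -0.1   0.5]
1.8 92.9 168.7 [-33.9  -3.    0.5]
1.7 83.5 170.7 [-43.3  -5.1   0.5]
1.6 73.8 171.8 [-53.   -6.3   0.5]
1.5 65.0 172.1 [-61.7  -6.7   0.5]
1.4 56.7 171.6 [-70.1  -6.2   0.5]
1.3 48.3 170.3 [-78.5  -5.    0.5]
1.2 40.2 168.1 [-86.6  -2.8   0.5]
1.1 32.4 165.1 [-94.5   0.1   0.5]
1.0 24.8 161.4 [-102.     3.8    0.5]
0.9 17.7 156.9 [-109.2    8.2    0.5]
0.8 11.1 151.7 [-115.9   13.3    0.5]
0.7 5.0 145.9 [-122.    19.     0.5]
0.6 -0.5 139.6 [-127.5   25.4    0.5]
0.5 -5.3 132.7 [-132.4   32.2    0.5]
0.4 -9.4 125.3 [-136.6   39.6    0.5]
0.3 -12.8 117.6 [-140.    47.2    0.5]
0.2 -15.3 109.6 [-142.6   55.2    0.5]
0.1 -17.1 101.4 [-144.4   63.5    0.5]
0.0 -18.0 93.0 [-145.4   71.8    0.5]
```

View pics/sc6.png

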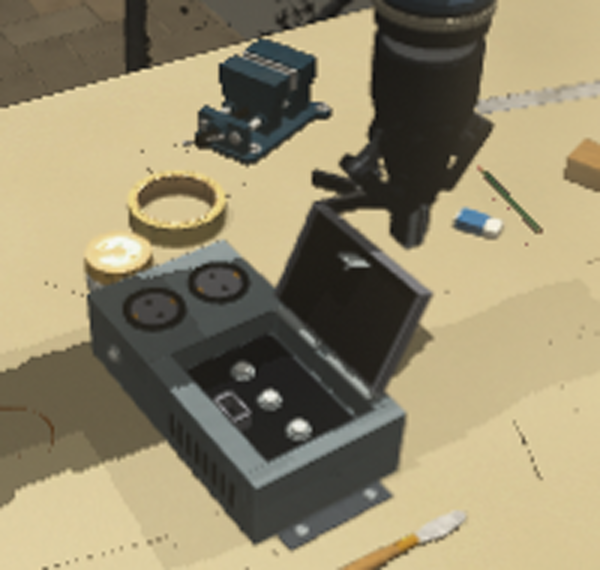

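Clear behind the cover. Now I push it over along the arc.

Emit:
move_arm --moves '[[[-0.01,0.003,0.0005],0,1],[[-0.018,0.003,0.0005],0,1],[[-0.026,0.002,0.0005],0,1],[[-0.034,0.0,0.0005],0,1],[[-0.042,-0.001,0.0005],0,1],[[-0.05,-0.002,0.0005],0,1],[[-0.058,-0.002,0.0005],0,1],[[-0.066,-0.002,0.0005],0,1],[[-0.072,-0.002,0.0005],0,1],[[-0.078,-0.001,0.0005],0,1],[[-0.078,-0.001,0.0005],0,1]]'

```text
t: 7.98
position: [618.0, -22.9, 166.8]
ee_rot: [-0.706, 0.707, 0.029, -0.024]
contact_force: [-0.3, 0.4, 0.8]
gripper_width: 0.1
```

Run:
```python
from plant import *
from h import *
s=observe();M=rep(s)
f=grab_frame("scene");cv2.imwrite("pics/sc7.png",cv2.resize(f["img"][110:300,220:420,::-1],None,fx=3,fy=3,interpolation=cv2.INTER_CUBIC))
x0=(s["position"][:2]-cb)@Rb
for th in np.r_[1.3:0.39:-.1,.3,.2,.1,0]:
    x=52-84*np.cos(th)+5*np.sin(th)
    z=69+84*np.sin(th)+5*np.cos(th)+19
    d=np.array([x+14-x0[0],-42-x0[1],z-s["position"][2]])
    print(round(th,2),np.round(x+14,1),np.round(z,1),np.round(M.T@d,1))
```

```text
t 7.9833 local [ 48. -42.] z 166.8 F [-0.3  0.4  0.8]
[[1.0, 0.008, 0.0], [-0.0, -0.001, 1.0], [0.008, -1.0, -0.001]]
1.3 48.3 170.3 [ 0.4 -3.5 -0. ]
1.2 40.2 168.1 [-7.8 -1.3 -0. ]
1.1 32.4 165.1 [-15.7   1.6  -0. ]
1.0 24.8 161.4 [-23.2   5.2  -0. ]
0.9 17.7 156.9 [-30.4   9.7  -0. ]
0.8 11.1 151.7 [-37.1  14.8  -0. ]
0.7 5.0 145.9 [-43.2  20.5  -0. ]
0.6 -0.5 139.6 [-48.7  26.9  -0. ]
0.5 -5.3 132.7 [-53.6  33.7   0. ]
0.4 -9.4 125.3 [-57.8  41.    0. ]
0.3 -12.8 117.6 [-61.2  48.7   0. ]
0.2 -15.3 109.6 [-63.8  56.7   0. ]
0.1 -17.1 101.4 [-65.6  64.9   0. ]
0.0 -18.0 93.0 [-66.6  73.3   0. ]
```

View pics/sc7.png

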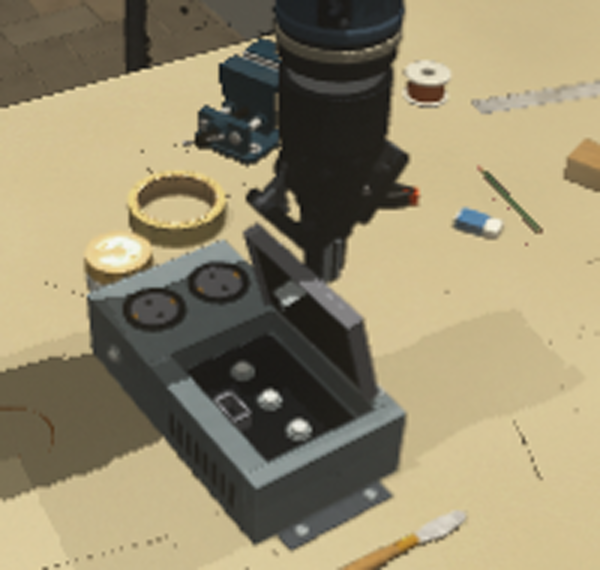

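The cover follows and stands at about 1.25 rad, with the fingers on its outer face. Continuing along the arc.

Emit:
move_arm --moves '[[[-0.008,-0.001,0],0,1],[[-0.016,0.002,0],0,1],[[-0.023,0.005,0],0,1],[[-0.03,0.01,0],0,1],[[-0.037,0.015,0],0,1],[[-0.043,0.0205,0],0,1],[[-0.049,0.027,0],0,1],[[-0.054,0.034,0],0,1],[[-0.058,0.041,0],0,1],[[-0.0615,0.0485,0],0,1],[[-0.0615,0.0485,0],0,1]]'

```text
t: 8.95
position: [556.3, -27.5, 116.0]
ee_rot: [-0.706, 0.707, 0.029, -0.024]
contact_force: [0.1, -0.3, 1.6]
gripper_width: 0.4
```

Run:
```python
from plant import *
from h import *
s=observe();M=rep(s)
f=grab_frame("scene");cv2.imwrite("pics/sc8.png",cv2.resize(f["img"][110:300,220:420,::-1],None,fx=3,fy=3,interpolation=cv2.INTER_CUBIC))
```

```text
t 8.95 local [-13.9 -41.9] z 116.0 F [ 0.1 -0.3  1.6]
[[1.0, 0.006, 0.0], [-0.0, -0.001, 1.0], [0.006, -1.0, -0.001]]
```

View pics/sc8.png

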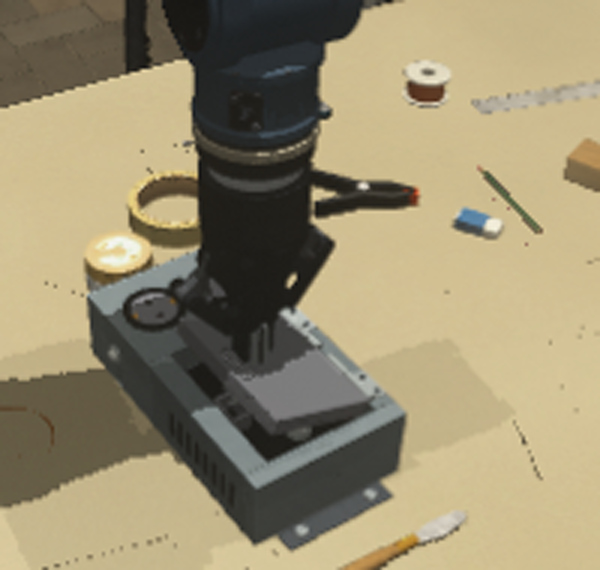

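The cover is at about 0.3 rad. I keep pressing down, easing forward toward the patch.

Emit:
move_arm --moves '[[[-0.003,0.008,0],0,1],[[-0.006,0.015,0],0,1],[[-0.009,0.021,0],0,1],[[-0.011,0.025,0],0,1],[[-0.011,0.0275,0],0,1],[[-0.011,0.029,0],0,1],[[-0.011,0.029,0],0,1]]'

```text
t: 9.58
position: [546.0, -28.4, 89.2]
ee_rot: [-0.706, 0.707, 0.029, -0.024]
contact_force: [-5.3, -0.0, 17.9]
gripper_width: -0.0
```

17.9 N at z = 89.2 puts it on the firm stop. I press slightly more to be sure, then lift.

Emit:
move_arm --moves '[[[0,0.002,0],0,1],[[0,0.002,0],0,1]]'

```text
t: 9.75
position: [546.0, -28.3, 89.1]
ee_rot: [-0.706, 0.707, 0.03, -0.023]
contact_force: [-6.5, 0.5, 23.6]
gripper_width: 0.0
```

Emit:
move_arm --moves '[[[0,-0.01,0],0,1],[[0,-0.04,0],0,1],[[0,-0.08,0],0,1],[[0,-0.12,0],0,1],[[-0.03,-0.16,0],0,1],[[-0.04,-0.17,0],0,1],[[-0.04,-0.17,0],0,1],[[-0.04,-0.17,0],0,1],[[-0.04,-0.17,0],0,1],[[-0.04,-0.17,0],0,1],[[-0.04,-0.17,0],0,1]]'

```text
t: 10.67
position: [504.5, -31.2, 257.2]
ee_rot: [-0.706, 0.707, 0.029, -0.024]
contact_force: [0.3, 0.1, 0.3]
gripper_width: -0.1
```

Run:
```python
from plant import *
from h import *
s=observe();M=rep(s)
f=grab_frame("wrist");cv2.imwrite("pics/w9.png",f["img"][:,:,::-1])
P=cloud(f);x=(P[...,:2]-cb)@Rb;z=P[...,2]
for a,b in((-40,-20),(-20,0),(0,20),(20,40)):
    m=(x[...,0]>a)&(x[...,0]<b)&(x[...,1]>-100)&(x[...,1]<15)&(z<150);print(a,m.sum(),np.round(np.median(z[m]),1))
f=grab_frame("scene");cv2.imwrite("pics/sc9.png",cv2.resize(f["img"][110:350,200:420,::-1],None,fx=2.5,fy=2.5,interpolation=cv2.INTER_CUBIC))
```

```text
t 10.6667 local [-65.8 -41.6] z 257.2 F [0.3 0.1 0.3]
[[1.0, 0.006, 0.0], [-0.0, -0.001, 1.0], [0.006, -1.0, -0.001]]
-40 2634 75.2
-20 2609 74.9
0 2593 74.8
20 2539 74.6
```

View pics/w9.png

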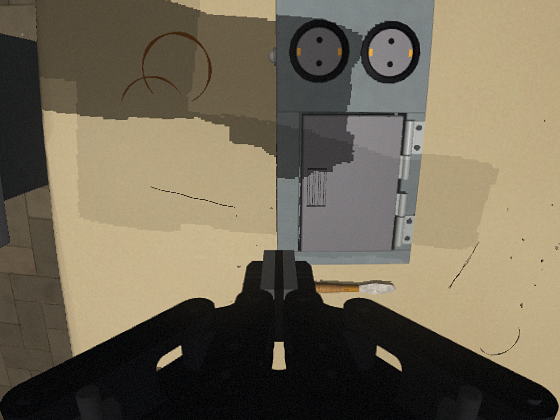

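View pics/sc9.png

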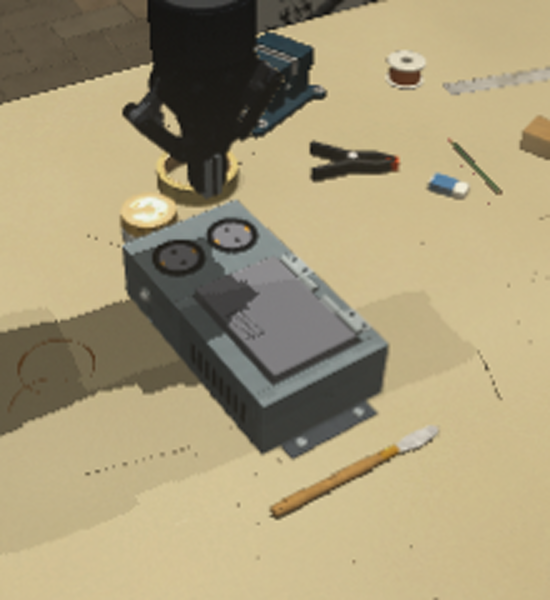

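The cover is level at z ≈ 75 mm across its whole length and stays shut about 0.9 s after release. The arm is clear and nothing around the box has moved, so I'm handing in.

Run:
```python
from plant import *
print(hand_in())
```

```text
the job is handed in; nothing more can be done
None
```

The power box is reset and its cover is latched shut again. The job went in at about 10.7 s of the 51 s allowed, and the hand-in gave no verdict.

- **Opening:** I pressed the patch to its firm stop (about 17 N) and lifted straight up, and the cover sprang open to about 2.0 rad.
- **Reset:** The breaker nearest the spatula was the tripped one, its button top at 59 mm against 50 mm for the others. I pressed it home, with 23 N at the stop. Afterwards all three tops read about 51 mm, level with each other. The fingertips stayed over the tripped breaker.
- **Closing:** I pushed the cover over from its outer side along its arc and pressed it to the firm stop (about 18 to 24 N), then let go.

**Last checks:**
- The cover read level at 74.6 to 75.2 mm along its length, against a nominal 74 mm, and was still shut about 0.9 s after release.
- The contact force was near zero, and the tool was about 165 mm clear above the box.
- The spatula, pot and tape looked undisturbed in the pictures, but I did not measure their positions.
- None of the checks failed or disagreed beyond about 1 to 2 mm of camera error.

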